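# Swap the cap catchers and clamp the freshly glued one

## Task

The dark cap catcher in the pump clamp has set: swap it with the freshly glued pale one on the cork coaster, so that the pale one stands square and centred between the jaws and the dark one stands upright on the coaster. Then pump the clamp's orange trigger until the sprung pad presses on the pale catcher and holds it against the fixed jaw, with its spring partly but not fully squeezed in, so the glue joint is not crushed; move the jaw only with the trigger and leave the tray and its things alone. Finish while holding: keep the trigger squeezed in the gripper and do not let go.

Things in the scene. Friction and masses are not known exactly. Their poses are not given: they have to be found in the camera images.
- clamp: blue caulk-gun style pump clamp on a grey board 260 x 90 x 18 mm, fixed. Origin: centre of the board's underside; +x: the way the jaw advances. Bed = board top (z 18 mm), no side guides, free from x = 34 mm (pad at jaw 0) to 108 mm (fixed jaw), centre line y = 0. Blue housing: x -98 to -12, y +-20, z up to 99 mm; above it stand the black handle and, before it, the orange trigger
- handle (a point): centre of the fixed black handle at trigger-bar height (clamp x -75, z 145 mm); axes as clamp. The handle is 12 mm thick in x, 34 wide, top at z 166 mm. To pump, straddle handle and trigger from above, closing along clamp x: one finger behind the handle, one before the bar. Both together measure 52 mm with the trigger released, 33 mm fully squeezed; then their middle is 11 mm to +x of this point
- anvil: fixed jaw at the far end of the clamp: blue block 16 x 50 x 50 mm with a rubber face, standing on the board. Origin: bottom centre of its clamping face (clamp x = 108 mm, z = 18 mm)
- jaw (a joint): advance of the toothed rod and jaw plate to the fixed jaw, 0 to 0.060 m; starts at 0 to 0.010. Stays where it is left (13 N friction); the ratchet never draws it back. It advances only during squeezes: 8 mm for each full squeeze and release (two 4 mm teeth; the first may give 4 to 11 mm), the last squeeze may be partial
- pad (a joint): how far the pad is pushed back against its spring into the jaw plate, 0 (free) to 0.014 m (fully squeezed in: the catcher is crushed from then on). The spring gives 0.7 N per mm
- pad_face: orange sprung pad of the moving jaw, 8 x 40 x 36 mm (x, y, z), on a red stem with a steel spring. Origin: centre of its back face; its pressing face is 8 mm further along clamp x, centred 44 mm above the table. The pressing face is at clamp x = 34 mm + jaw - pad
- trigger (a joint): orange trigger, 0 (released, leaning forward) to 0.36 rad (fully squeezed). A spring opens it (about 2 N at the bar at 0, 4 N at 0.36). A squeeze takes up to about 17 N at the bar: grip with 25 to 40 N. It drives the rod after up to 3.5 mm (0.11 rad) of idle motion; let it open fully each time so that the pawl takes the next teeth
- trigger_bar: orange round bar on top of the trigger, 14 mm thick, 40 mm long along clamp y. Origin: the trigger's pivot (clamp x -45, z 92 mm), turning with the trigger; the bar's centre is 54 mm from it, at clamp x = -45 + 54 sin(0.17 - angle) mm, z about 145 mm
- fresh: pale wooden bottle-cap catcher, freshly glued: block 40 x 36 x 52 mm (x, y, z), about 90 g, a round dark magnet in each end face (+x and -x), green stripe on top. Origin: centre of its underside. Starts on the coaster. Between the jaws its end faces must face pad and fixed jaw (either way round)
- dry: dark wooden bottle-cap catcher, already set, same size and make with a black stripe on top. Origin: centre of its underside. It starts standing loose on the clamp's bed between pad and fixed jaw, end faces towards them
- coaster: round cork coaster, diameter 90 mm, 5 mm thick, fixed on the table. Origin: centre of its underside. The table between coaster and clamp is bare and free for setting a block aside
- tray: rattan-edged tray 155 x 315 mm, 32 mm high, beyond the work area, fixed; holds a trinket box, carabiner, torch, magnet and bottle cap. Not to be touched. Origin: centre of its underside
- trinket_box: glass trinket box with green lid, 54 x 54 x 34 mm, in the tray; leave alone
- carabiner: aluminium carabiner, 59 x 36 x 8 mm, in the tray; leave alone
- torch: red torch, 76 x 22 x 15 mm, in the tray; leave alone
- magnet: round grey ceramic magnet, 28 mm diameter, 6 mm thick, in the tray; leave alone
- bottle_cap: steel bottle cap, 32 mm diameter, 7 mm high, in the tray; leave alone
Things that resemble listed ones, but are neither listed nor needed, are in the scene too. Several things have the shape of the fresh; the one meant has the colours described above.

How it is judged:
By the outcome, as a careful person would: the job done as asked, in the order asked, and still so for the second after the job is handed in, while the arm keeps its last pose, push and grip.
It also fails if it takes over 67 s, if anything falls off the work surface, if the arm or the gripper's body presses on something with over 40 N, if the wrist force passes 120 N, or if a joint passes its speed limit or range.

## Robot

A 6-joint arm with a two-finger parallel gripper is mounted at the origin on the work surface. World frame = base frame: x ahead of the robot, y to its left, z up, the work surface at z = 0. Lengths are in m, angles in rad, forces in N, time in s.
With the tool pointing down it reaches from about 0.275 to 1 m from the base axis. Payload 8.4 kg.
Tool frame: the origin (TCP) lies on the centre line of the jaws, within the pads' length; the fingertips stand 22 mm ahead of it and the grasp point (between the pads) lies 3 mm ahead of it (tip_extent is the z of the fingertips in the tool frame, in m); z points along the fingers, y is the line along which they close (so a half turn about z gives the same grasp; the last joint's range is limited). The gripper opens to 85 mm and grips with 20 to 120 N. Pads are 22 mm wide; open, the fingers measure 114 mm over their backs; the gripper's body (76 mm by 85 mm) begins 54 mm behind the grasp point. The pads swing forward as they close: fully open they stand 13 mm farther back than shut.
Start: joints at [-0.002, 0.353, 1.633, -0, 1.155, -0.002], TCP at [0.625, -0, 0.253] pointing down, gripper open.
Joint ranges: [-2.63, 2.63], [-0.92, 2.1], [0.06, 2.66], [-1.3, 4.44], [0, 2.69], [-3.02, 3.02]. Speed limits (rad/s): [2.22, 2.22, 2.79, 3.14, 3.14, 3.14].

## Interface

Orientations are given as a unit quaternion [w, x, y, z].
In Python, from workcell import * gives the robot as it stands.
- The arm moves only by the tool play_rows, never from a script. Its argument "commands" is a list of rows, each an object with "translation": the shift along the tool's x, y, z in a scale on which 1.0 is 0.6 m, a list of three; "yaw": the turn about the tool's z in parts of the range, where 1.0 means 2 pi rad; "grip": the opening, from -1 (shut) to 1 (fully open). A call has 1 to 12 rows; each row is the pose to reach, as a shift and turn from the pose commanded when the call began, along the tool's axes at that moment; what a row does not reach only later rows make up. A row lasts 1/10 s, in which the tool goes at most 50 mm and 8.59 degrees, less where a joint would pass 70% of its speed; a pose out of reach is approached as far as the arm can. A shift or turn number past 1, either way, is cut back to 1. A call with a gripper value outside its range is refused whole. The fingers move at their own pace and stop on an object; "force" is the grip in N (left out, the last holds). Time passes only in rows, so rows that repeat a pose let the fingers close. It gives the time, the measured TCP pose, the force, the opening and the grip force at its end, in the units of the state.
- get_state(): the state, without advancing time (a new reading comes with each control period).
- get_image(name): name is "scene" or "side" or "wrist"; returns a dict with "frame" (480x640x3 uint8, red, green, blue), "z_map" (480x640 float32, m along the optical axis (not along the pixel's ray), 0 where there is no reading), "fovy" (degrees; the focal length in pixels is half the picture's height over the tangent of half this angle, whatever the lens; pixels are square), "cx", "cy" (the principal point, pixels), "dist_coeffs" ([k1, k2, p1, p2, k3] as OpenCV has them; the pictures are not rectified), "R" (3x3) and "t" (3): a world point X has camera coordinates R X + t. Camera axes: x right, y down, z forward; pixel columns grow to the right and rows downward; lengths in m; the calibration is good to about 2 mm. A picture is of the moment at which its call begins.
- job_done(): hands the job in; it is judged then, once.
The state is a dict: "time": time; "q": joint angles; "qd": joint speeds; "joint_torque": joint torques, N m; "tool_pos": TCP position; "ee_rot": TCP orientation; "force": force on the tool from outside, world axes, zero at the start; "moment": the same for the moment, N m; "opening": finger opening in m; "finger_force": force on a finger pad.
Only numpy, scipy, OpenCV 4.12 (cv2) and the standard library are available. Lean on these libraries where they do the work, as an engineer would, in place of code of your own. Each camera call takes 0.05 s, during which the arm holds its last target. There are 200 camera calls.

## Working session

There is one attempt and no reset: what is moved stays moved. The work goes in short steps, Python scripts to look and compute and a tool call to move; the robot and the scene stay as the last step left them, time stands still between calls to the robot, and variables do not carry over. Pictures are saved under pics/ and viewed, at most 10 in all, crops included, and the job is handed in when it is done.

Besides the shell and the picture viewer there is one more tool, called after "Emit:" as name(argument=value, ...), one argument or row to a line, values as JSON. play_rows: Moves the arm, as the interface text tells. Its arguments: {"type":"object","properties":{"commands":{"type":"array","items":{"type":"object","properties":{"translation":{"type":"array","items":{"type":"number"}},"yaw":{"type":"number"},"grip":{"type":"number"}}}},"force":{"type":"number"}},"required":["commands"]}

```bash
mkdir -p pics
cat > h.py <<'E'
from workcell import *
import numpy as np, cv2
def save(n,f):
    cv2.imwrite('pics/'+f,cv2.cvtColor(n['frame'],cv2.COLOR_RGB2BGR))
def cloud(im):
    h,w=im['z_map'].shape; f=h/2/np.tan(np.radians(im['fovy']/2))
    K=np.array([[f,0,im['cx']],[0,f,im['cy']],[0,0,1]])
    u,v=np.meshgrid(np.arange(w),np.arange(h))
    p=cv2.undistortPoints(np.stack([u,v],-1).reshape(-1,1,2).astype(np.float64),K,np.array(im['dist_coeffs'],float)).reshape(h,w,2)
    z=im['z_map'][...,None]
    P=np.concatenate([p*z,z],-1)
    R=np.array(im['R']);t=np.array(im['t'])
    W=(P-t)@R
    W[im['z_map']<=0]=np.nan
    return W
E
python3 - <<'E'
from h import *
for n in('scene','side'):
    im=get_image(n); save(im,n+'0.png'); np.savez('/tmp/'+n+'0.npz',W=cloud(im),F=im['frame'])
    R=np.array(im['R']);print(n,-R.T@im['t'],im['fovy'],im['dist_coeffs'],R[2])
E
```

```text
scene [ 0.949879   -0.15605291  0.65052596] 55.36997606362606 [-0.06915739  0.          0.          0.          0.        ] [-0.54756928  0.17606121 -0.81802832]
side [0.28650292 0.48080297 0.83926732] 43.7930658776174 [-0.11104541  0.          0.          0.          0.        ] [ 0.29882316 -0.53691242 -0.78894218]
```

View pics/scene0.png

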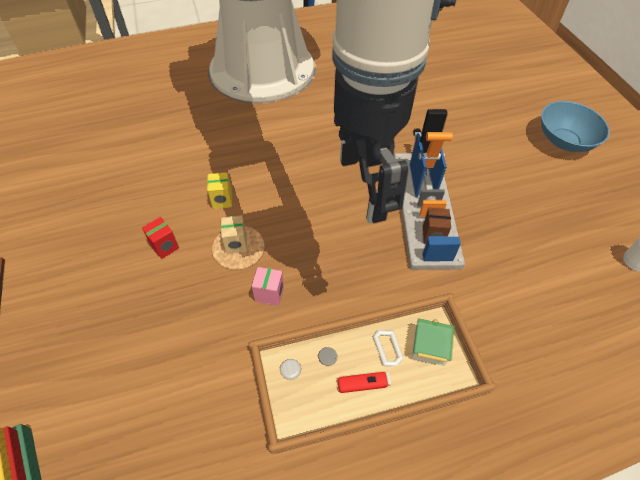

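View pics/side0.png

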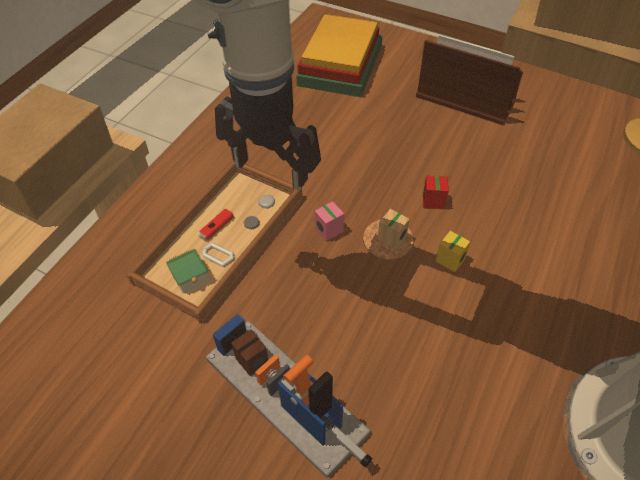

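Both views show the clamp (scene 435,190; side 285,395), dark block (scene 437,222; side 250,352), and pale block on the coaster (scene 233,235; side 394,228); red, yellow and pink blocks are decoys. Measuring now.

```bash
cat > m.py <<'E'
from h import *
def rect(P,name):
    if len(P)<8: print(name,len(P)); return
    c,s,a=cv2.minAreaRect((P[:,:2]*1000).astype(np.float32)); 
    print(name,len(P),'c',np.round(c,1),'s',np.round(s,1),'a',round(a,1),'zmed',round(float(np.median(P[:,2])*1000),1))
def roi(W,F,uv,rad): 
    u,v=uv; s=np.s_[max(v-rad,0):v+rad,max(u-rad,0):u+rad]; return W[s].reshape(-1,3),F[s].reshape(-1,3)
def sel(W,z0,z1): return (W[:,2]>z0)&(W[:,2]<z1)
def comp(P,F,m,k=3):
    return P[m]
E
python3 - <<'E'
from m import *
for n,pf,pd,pc in(('scene',(233,233),(437,222),(435,190)),('side',(394,228),(250,352),(290,395))):
    d=np.load(f'/tmp/{n}0.npz');W,F=d['W'],d['F'].astype(int)
    P,C=roi(W,F,pf,28); rect(P[sel(P,.050,.063)&(P[:,0]>0)],n+' fresh top')
    rect(P[sel(P,.050,.063)&(C[:,1]>C[:,0]+10)],n+' fresh stripe')
    rect(P[sel(P,.003,.009)],n+' coaster')
    P,C=roi(W,F,pd,26); rect(P[sel(P,.064,.076)&(C[:,0]>=C[:,2]-5)&(C[:,0]<150)],n+' dry top')
    rect(P[sel(P,.060,.076)&(C[:,2]>C[:,0]+30)],n+' anvil top')
    P,C=roi(W,F,pc,95)
    rect(P[sel(P,.014,.022)&(abs(C[:,0]-C[:,2])<40)],n+' board')
    rect(P[sel(P,.155,.175)&(C.max(1)<70)],n+' handle top')
    o=(C[:,0]>150)&(C[:,0]>C[:,2]+90)&(C[:,0]>C[:,1]+50)
    rect(P[o&sel(P,.135,.16)],n+' bar'); rect(P[o&sel(P,.05,.07)],n+' pad top')
E
```

```text
scene fresh top 467 c [ 486.6 -155. ] s [35.8 40.2] a 80.8 zmed 56.3
scene fresh stripe 58 c [ 485.3 -155.1] s [34.   6.6] a 81.4 zmed 56.4
scene coaster 939 c [ 461.5 -150.5] s [ 83.3 125.5] a 80.3 zmed 5.1
scene dry top 472 c [588.6 170.3] s [52.5 62.7] a 65.8 zmed 69.0
scene anvil top 336 c [618.6 156.8] s [50.1 17.6] a 73.1 zmed 67.6
scene board 1921 c [506.5 189.7] s [ 89.3 261.8] a 74.0 zmed 17.4
scene handle top 164 c [437.7 209.2] s [32.2 12.2] a 75.4 zmed 163.4
scene bar 235 c [474.7 199.8] s [41.6 12.3] a 73.8 zmed 149.3
scene pad top 187 c [514.  190.5] s [ 40.1 105.3] a 68.6 zmed 59.9
side fresh top 438 c [ 485.3 -155.1] s [40.2 40.8] a 79.4 zmed 56.5
side fresh stripe 51 c [ 485.9 -156.3] s [38.  6.] a 85.1 zmed 56.9
side coaster 757 c [ 493.8 -179.2] s [ 96.4 130.4] a 22.9 zmed 5.0
side dry top 661 c [563.8 174.1] s [ 36.1 101.6] a 68.0 zmed 70.2
side anvil top 69 c [613.7 161.9] s [16.1 15.3] a 27.3 zmed 68.2
side board 4788 c [506.4 190.2] s [ 91.3 259.7] a 73.8 zmed 18.0
side handle top 313 c [434.9 211.5] s [33.9 13.3] a 72.7 zmed 165.0
side bar 297 c [472.8 200.1] s [40.6 13.1] a 75.0 zmed 151.3
side pad top 141 c [538.3 180.8] s [39.2  8.2] a 72.5 zmed 62.1
```

Run:
```python
from m import *
a=np.radians(-16.1);c,s=np.cos(a),np.sin(a);O=np.array([.5065,.190])
for n in('scene','side'):
    d=np.load(f'/tmp/{n}0.npz');W,F=d['W'].reshape(-1,3),d['F'].reshape(-1,3).astype(int)
    L=W.copy();D=W[:,:2]-O;L[:,0]=D@[c,s];L[:,1]=D@[-s,c]
    box=(L[:,0]>.035)&(L[:,0]<.115)&(abs(L[:,1])<.04)
    m=box&sel(L,.064,.076)&(F[:,2]<F[:,0]+8)&(F[:,0]<140)&(L[:,0]<.108); rect(L[m],n+' dry top (clamp)')
    m=(abs(L[:,1])<.03)&sel(L,.05,.08)&(F[:,2]>F[:,0]+30)&(L[:,0]>.09)&(L[:,0]<.14); rect(L[m],n+' anvil')
    m=(abs(L[:,1])<.03)&sel(L,.057,.066)&(F[:,0]>150)&(F[:,0]>F[:,2]+90)&(L[:,0]>.01)&(L[:,0]<.06);rect(L[m],n+' pad')
    q=np.hypot(W[:,0]-.486,W[:,1]+.155)<.075
    m=q&sel(W,.0035,.0075)
    P=W[m]; # cork = raised
    print(n,'coaster',len(P),np.round([P[:,0].min(),P[:,0].max(),P[:,1].min(),P[:,1].max()],4))
    p0=P[:,:2].mean(0)
    h=cv2.convexHull((P[:,:2]*1000).astype(np.float32));print(cv2.minEnclosingCircle(h))
    if n=='scene':
        A=np.c_[2*h[:,0],np.ones(len(h))];print(np.linalg.lstsq(A,(h[:,0]**2).sum(1),rcond=None)[0])
```

```text
scene dry top (clamp) 436 c [72.8 -1.5] s [37.3 41.3] a 82.0 zmed 68.9
scene anvil 460 c [116.9  -0.8] s [50.2 17.7] a 89.2 zmed 66.9
scene pad 110 c [35.3 -2.8] s [21.8 43.1] a 25.3 zmed 61.0
scene coaster 1064 [ 0.454   0.5367 -0.1974 -0.1066]
((492.5901184082031, -151.7130889892578), 46.53944396972656)
[ 4.92419630e+02 -1.52833902e+02 -2.63823891e+05]
side dry top (clamp) 645 c [71.9 -0.7] s [72.1 39.6] a 1.1 zmed 70.2
side anvil 280 c [116.2   0.2] s [16.1 48.5] a 0.9 zmed 68.3
side pad 141 c [33.1 -0.1] s [39.2  8.2] a 88.6 zmed 62.1
side coaster 714 [ 0.421   0.5528 -0.221  -0.084 ]
((482.9526672363281, -153.32313537597656), 70.37533569335938)
```

```bash
cat >> m.py <<'E'
from scipy.spatial.transform import Rotation as Ro
def rel(p0,R0,x,y,z,ang):
    """shift in tool axes and yaw to bring TCP to x,y,z (m) with closing axis at world angle ang (deg), tool down"""
    d=R0.T@(np.array([x,y,z])-p0)
    cur=np.degrees(np.arctan2(R0[1,1],R0[0,1])); dy=(cur-ang+90)%180-90   # tool z down: +yaw turns cw seen from above
    return np.round(d,4),round(dy,1),round(cur,1)
def tool():
    s=get_state(); w,x,y,z=s['ee_rot']; return np.array(s['tool_pos']),Ro.from_quat([x,y,z,w]).as_matrix(),s
E
python3 - <<'E'
from m import *
p,R,s=tool(); print(p,R.round(3),s['time'],s['opening'])
d=np.load('/tmp/scene0.npz');W,F=d['W'],d['F'].astype(int)
for n,uv in(('yel',(219,188)),('pink',(268,283)),('red',(160,238))):
    P,C=roi(W,F,uv,22); rect(P[sel(P,.046,.06)],n)
a=np.radians(-16.1);c,sn=np.cos(a),np.sin(a)
T=lambda x,y:(.5065+c*x-sn*y,.190+sn*x+c*y)
print('dry',T(.0725,-.0012),rel(p,R,*T(.0725,-.0012),.051,90-24))
print('place',T(.086,0),'bar',T(-.075,0))
E
```

```text
[6.24612100e-01 1.89024348e-05 2.52647679e-01] [[-0.     1.    -0.001]
 [ 1.     0.     0.   ]
 [ 0.    -0.001 -1.   ]] 0.1 0.0858436737309956
yel 380 c [ 378.2 -161.5] s [36.  42.5] a 80.9 zmed 51.2
pink 597 c [ 594.7 -122.9] s [40.3 37.9] a 61.4 zmed 51.7
red 444 c [ 454.  -274.7] s [40.3 35.6] a 23.8 zmed 51.1
dry (np.float64(0.5758237110924627), np.float64(0.1687417526505885)) (array([ 0.1687, -0.0485,  0.2017]), np.float64(-66.0), np.float64(0.0))
place (np.float64(0.5891270072575531), np.float64(0.16615093981599552)) bar (np.float64(0.4344415634381804), np.float64(0.21079859899767833))
```

Units first: shifts go in shares of 0.6 m and turns go in shares of 2 pi rad. So 0.202 m is 0.3367, 0.15 m is 0.25, -66 degrees is -0.1833.

Emit:
play_rows(
  commands=[
    {"translation": [0.1,-0.0333,0.05],"yaw": -0.0236,"grip": 1},
    {"translation": [0.1833,-0.0583,0.1],"yaw": -0.0472,"grip": 1},
    {"translation": [0.25,-0.075,0.1333],"yaw": -0.0708,"grip": 1},
    {"translation": [0.2817,-0.0808,0.1667],"yaw": -0.0944,"grip": 1},
    {"translation": [0.2817,-0.0808,0.1667],"yaw": -0.1181,"grip": 1},
    {"translation": [0.2817,-0.0808,0.1667],"yaw": -0.1417,"grip": 1},
    {"translation": [0.2817,-0.0808,0.1667],"yaw": -0.1653,"grip": 1},
    {"translation": [0.2817,-0.0808,0.1667],"yaw": -0.1833,"grip": 1},
    {"translation": [0.2817,-0.0808,0.2167],"yaw": -0.1833,"grip": 1},
    {"translation": [0.2817,-0.0808,0.275],"yaw": -0.1833,"grip": 1},
    {"translation": [0.2817,-0.0808,0.3367],"yaw": -0.1833,"grip": 1},
    {"translation": [0.2817,-0.0808,0.3367],"yaw": -0.1833,"grip": 1},
  ],
  force=30,
)

```text
time: 1.3
tool_pos: [0.5729, 0.168, 0.0468]
ee_rot: [-0.004, 0.208, 0.978, -0.002]
force: [0.2, 0.1, 0.1]
opening: 0.0854
finger_force: 0.0
```

Emit:
play_rows(
  commands=[
    {"translation": [0,0,0],"yaw": 0,"grip": 1},
    {"translation": [0,0,0],"yaw": 0,"grip": 1},
  ],
)

```text
time: 1.5
tool_pos: [0.5777, 0.1693, 0.053]
ee_rot: [0.001, 0.208, 0.978, 0.001]
force: [-0.8, 0.5, -0.4]
opening: 0.0853
finger_force: 0.0
```

Run:
```python
from m import *
p,R,s=tool(); print(p,R.round(3),s['opening'],s['time'])
im=get_image('wrist'); save(im,'w1.png')
a=np.radians(-16.1);W=cloud(im).reshape(-1,3);F=im['frame'].reshape(-1,3).astype(int)
m=sel(W,.064,.076)&(np.hypot(W[:,0]-.5758,W[:,1]-.1687)<.035)&(F[:,0]<140)&(F[:,2]<F[:,0]+5); rect(W[m],'dry')
```

```text
[0.57767867 0.16934308 0.05301507] [[-0.914  0.407  0.002]
 [ 0.407  0.914  0.001]
 [-0.002  0.001 -1.   ]] 0.08530194627445228 1.5
dry 11569 c [575.  169.2] s [36.4 41.5] a 68.0 zmed 70.0
```

View pics/w1.png

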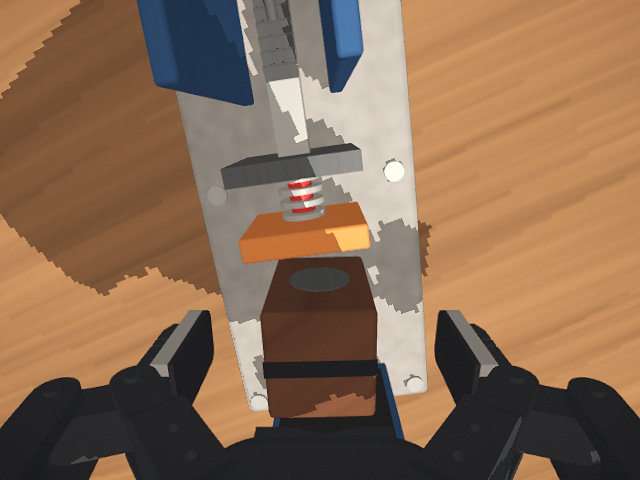

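Emit:
play_rows(
  commands=[
    {"translation": [0,0,0],"yaw": 0,"grip": -1},
    {"translation": [0,0,0],"yaw": 0,"grip": -1},
    {"translation": [0,0,0],"yaw": 0,"grip": -1},
    {"translation": [0,0,0],"yaw": 0,"grip": -1},
    {"translation": [0,0,0],"yaw": 0,"grip": -1},
    {"translation": [0,0,0],"yaw": 0,"grip": -1},
  ],
  force=30,
)

```text
time: 2.15
tool_pos: [0.5768, 0.1691, 0.0519]
ee_rot: [0.0, 0.208, 0.978, 0.0]
force: [-1.6, 0.2, 6.5]
opening: 0.0356
finger_force: 30.4
```

Run:
```python
from m import *
p,R,s=tool(); print(p,R.round(3),s['opening'],s['finger_force'],s['time'])
print(rel(p,R,.50,0,p[2]-.018,66))
```

```text
[0.57682978 0.16910488 0.05190799] [[-0.914  0.407  0.001]
 [ 0.407  0.914  0.   ]
 [-0.001  0.    -1.   ]] 0.03562752707522862 30.43696939945221 2.15
(array([ 0.0014, -0.1857,  0.0179]), np.float64(0.0), np.float64(66.0))
```

In the tool's units: -0.186 m is -0.31, 0.001 m is 0.0017.

Emit:
play_rows(
  commands=[
    {"translation": [0,0,-0.05],"yaw": 0,"grip": -1},
    {"translation": [0,0,-0.1083],"yaw": 0,"grip": -1},
    {"translation": [0,-0.0417,-0.1333],"yaw": 0,"grip": -1},
    {"translation": [0,-0.1083,-0.1333],"yaw": 0,"grip": -1},
    {"translation": [0,-0.1833,-0.1167],"yaw": 0,"grip": -1},
    {"translation": [0.0017,-0.25,-0.0833],"yaw": 0,"grip": -1},
    {"translation": [0.0017,-0.2967,-0.05],"yaw": 0,"grip": -1},
    {"translation": [0.0017,-0.31,-0.025],"yaw": 0,"grip": -1},
    {"translation": [0.0017,-0.31,0],"yaw": 0,"grip": -1},
    {"translation": [0.0017,-0.31,0.0167],"yaw": 0,"grip": -1},
    {"translation": [0.0017,-0.31,0.0167],"yaw": 0,"grip": -1},
    {"translation": [0.0017,-0.31,0.0167],"yaw": 0,"grip": -1},
  ],
)

```text
time: 3.35
tool_pos: [0.5001, -0.0002, 0.0414]
ee_rot: [-0.0, 0.208, 0.978, -0.0]
force: [-0.2, 0.1, -0.5]
opening: 0.0358
finger_force: 30.3
```

Run:
```python
from m import *
p,R,s=tool(); print(p,s['opening'],s['force'],s['time'])
for n in('side','wrist'):
    im=get_image(n);save(im,n+'2.png');W=cloud(im).reshape(-1,3);F=im['frame'].reshape(-1,3).astype(int)
    m=(np.hypot(W[:,0]-.5,W[:,1])<.04)&(F[:,0]>F[:,2]+12)&(F[:,0]<120)&sel(W,.002,.09);P=W[m];print(n,len(P),P[:,2].min(),np.percentile(P[:,2],[1,50,98]))
```

```text
[ 5.00127364e-01 -2.48055607e-04  4.14041817e-02] 0.03578522355246371 [-0.1701437   0.10586042 -0.4662585 ] 3.35
side 894 0.0020430584943038357 [0.00229155 0.05546506 0.08784182]
wrist 13486 0.009467100372642053 [0.0124082  0.05942687 0.06089317]
```

In the tool's units: -0.08 m is -0.1333, -0.07 m is -0.1167.

Emit:
play_rows(
  commands=[
    {"translation": [0,0,0.0067],"yaw": 0,"grip": -1},
    {"translation": [0,0,0.0125],"yaw": 0,"grip": -1},
    {"translation": [0,0,0.0133],"yaw": 0,"grip": -1},
    {"translation": [0,0,0.0133],"yaw": 0,"grip": -0.1},
    {"translation": [0,0,0.0117],"yaw": 0,"grip": 0.3},
    {"translation": [0,0,0.0117],"yaw": 0,"grip": 1},
    {"translation": [0,0,0.0117],"yaw": 0,"grip": 1},
    {"translation": [0,0,0.0117],"yaw": 0,"grip": 1},
    {"translation": [0,0,-0.05],"yaw": 0,"grip": 1},
    {"translation": [0,0,-0.1167],"yaw": 0,"grip": 1},
    {"translation": [0,0,-0.1333],"yaw": 0,"grip": 1},
  ],
)

```text
time: 4.55
tool_pos: [0.5019, -0.0005, 0.1246]
ee_rot: [0.002, 0.208, 0.978, 0.001]
force: [0.7, -0.1, 0.2]
opening: 0.0854
finger_force: 0.0
```

Run:
```python
from m import *
p,R,s=tool(); print(p,s['opening'],s['force'],s['time'])
im=get_image('wrist');W=cloud(im).reshape(-1,3);F=im['frame'].reshape(-1,3).astype(int)
m=(np.hypot(W[:,0]-.5,W[:,1])<.04)&(F[:,0]<120)&sel(W,.046,.058);rect(W[m],'dry')
print(rel(p,R,.486,-.155,.038,80.8))
```

```text
[ 0.50194724 -0.0005283   0.12463863] 0.08544948424613492 [ 0.74354681 -0.07673002  0.16974389] 4.55
dry 2731 c [497.9   0.6] s [36.  38.5] a 67.4 zmed 51.9
(array([-0.0479, -0.1478,  0.0866]), np.float64(-14.8), np.float64(66.0))
```

In the tool's units: -0.147 m is -0.245, -0.125 m is -0.2083, -14.8 degrees is -0.0411.

Emit:
play_rows(
  commands=[
    {"translation": [-0.0233,-0.0667,0],"yaw": -0.0208,"grip": 1},
    {"translation": [-0.05,-0.1417,0],"yaw": -0.0411,"grip": 1},
    {"translation": [-0.0733,-0.2083,0],"yaw": -0.0411,"grip": 1},
    {"translation": [-0.0833,-0.245,0.0167],"yaw": -0.0411,"grip": 1},
    {"translation": [-0.0833,-0.245,0.05],"yaw": -0.0411,"grip": 1},
    {"translation": [-0.0833,-0.245,0.1],"yaw": -0.0411,"grip": 1},
    {"translation": [-0.0833,-0.245,0.1383],"yaw": -0.0411,"grip": 1},
    {"translation": [-0.0833,-0.245,0.1383],"yaw": -0.0411,"grip": 1},
    {"translation": [-0.0833,-0.245,0.1383],"yaw": -0.0411,"grip": 1},
    {"translation": [-0.0833,-0.245,0.1383],"yaw": -0.0411,"grip": 1},
  ],
)

```text
time: 5.6
tool_pos: [0.4863, -0.1552, 0.0389]
ee_rot: [0.0, 0.08, 0.997, -0.0]
force: [0.6, -0.2, 0.5]
opening: 0.0855
finger_force: 0.0
```

Run:
```python
from m import *
p,R,s=tool(); print(p,s['opening'],s['force'],s['time'])
im=get_image('wrist');W=cloud(im).reshape(-1,3);F=im['frame'].reshape(-1,3).astype(int)
m=(np.hypot(W[:,0]-.486,W[:,1]+.155)<.035)&sel(W,.052,.061)&(F[:,0]>60);rect(W[m],'fresh')
print(rel(p,R,.486,-.155,.038,80.8))
```

```text
[ 0.4863323  -0.15520898  0.03894213] 0.08550656983210929 [ 0.60824074 -0.22432713  0.51230296] 5.6
fresh 10963 c [ 485.7 -155.9] s [36.3 41.3] a 81.3 zmed 57.0
(array([0.0004, 0.0002, 0.0009]), np.float64(0.0), np.float64(80.8))
```

In the tool's units: -0.1 m is -0.1667, -0.09 m is -0.15.

Emit:
play_rows(
  commands=[
    {"translation": [0,0,0],"yaw": 0,"grip": -1},
    {"translation": [0,0,0],"yaw": 0,"grip": -1},
    {"translation": [0,0,0],"yaw": 0,"grip": -1},
    {"translation": [0,0,0],"yaw": 0,"grip": -1},
    {"translation": [0,0,0],"yaw": 0,"grip": -1},
    {"translation": [0,0,-0.05],"yaw": 0,"grip": -1},
    {"translation": [0,0,-0.1167],"yaw": 0,"grip": -1},
    {"translation": [0,0,-0.15],"yaw": 0,"grip": -1},
    {"translation": [0,0,-0.1667],"yaw": 0,"grip": -1},
    {"translation": [0,0,-0.1667],"yaw": 0,"grip": -1},
    {"translation": [0,0,-0.1667],"yaw": 0,"grip": -1},
  ],
  force=28,
)

```text
time: 6.75
tool_pos: [0.4852, -0.1549, 0.1374]
ee_rot: [-0.001, 0.08, 0.997, 0.0]
force: [0.3, -0.4, -2.2]
opening: 0.0359
finger_force: 28.5
```

Run:
```python
from m import *
p,R,s=tool(); print(p,s['opening'],s['force'],s['time'])
im=get_image('wrist');W=cloud(im).reshape(-1,3);F=im['frame'].reshape(-1,3).astype(int)
m=(np.hypot(W[:,0]-p[0],W[:,1]-p[1])<.032)&sel(W,p[2]+.01,p[2]+.025)&(F[:,0]>60);P=W[m]
zt=np.median(P[:,2]);print('top-tcp',zt-p[2]);L=P.copy();L[:,:2]=(P-p)@R[:,:2];rect(L,'fresh in tool')
a=np.radians(-16.1);c,sn=np.cos(a),np.sin(a)
T=lambda x,y:(.5065+c*x-sn*y,.190+sn*x+c*y)
print(rel(p,R,*T(.086,0),p[2]-.087,73.9))
```

```text
[ 0.48522935 -0.15494263  0.13737418] 0.03591239083473153 [ 0.31260958 -0.39422325 -2.22584924] 6.75
top-tcp 0.01819175912738888
fresh in tool 12071 c [ 0.3 -0.1] s [58.8 41. ] a 90.0 zmed 155.6
(array([-0.0513,  0.3336,  0.087 ]), np.float64(6.9), np.float64(80.8))
```

In the tool's units: 0.334 m is 0.5567, -0.034 m is -0.0567, 6.9 degrees is 0.0192.

Emit:
play_rows(
  commands=[
    {"translation": [-0.01,0.0667,0],"yaw": 0.0056,"grip": -1},
    {"translation": [-0.0217,0.1417,0],"yaw": 0.0111,"grip": -1},
    {"translation": [-0.0333,0.2167,0],"yaw": 0.0192,"grip": -1},
    {"translation": [-0.045,0.2917,0],"yaw": 0.0192,"grip": -1},
    {"translation": [-0.0567,0.3667,0],"yaw": 0.0192,"grip": -1},
    {"translation": [-0.0683,0.4417,0],"yaw": 0.0192,"grip": -1},
    {"translation": [-0.0783,0.5083,0.0167],"yaw": 0.0192,"grip": -1},
    {"translation": [-0.085,0.5467,0.0417],"yaw": 0.0192,"grip": -1},
    {"translation": [-0.085,0.5567,0.05],"yaw": 0.0192,"grip": -1},
    {"translation": [-0.085,0.5567,0.05],"yaw": 0.0192,"grip": -1},
    {"translation": [-0.085,0.5567,0.05],"yaw": 0.0192,"grip": -1},
    {"translation": [-0.085,0.5567,0.05],"yaw": 0.0192,"grip": -1},
  ],
)

```text
time: 8.0
tool_pos: [0.5894, 0.1652, 0.1085]
ee_rot: [-0.0, 0.141, 0.99, -0.0]
force: [1.1, -0.3, -0.6]
opening: 0.0355
finger_force: 28.6
```

```bash
cat >> m.py <<'E'
a=np.radians(-16.1);c_,s_=np.cos(a),np.sin(a)
T=lambda x,y:(.5065+c_*x-s_*y,.190+s_*x+c_*y)
def clampcloud(n,f=None):
    im=get_image(n)
    if f: save(im,f)
    W=cloud(im);D=W[...,:2]-np.array([.5065,.19]);L=W.copy();L[...,0]=D@[c_,s_];L[...,1]=D@[-s_,c_]
    return L.reshape(-1,3),im['frame'].reshape(-1,3).astype(int)
E
python3 - <<'E'
from m import *
p,R,s=tool(); print(p,s['opening'],s['force'],s['time'])
print(rel(p,R,*T(.086,0),.053,73.9))
for n in('wrist','scene','side'):
    L,F=clampcloud(n,n+'3.png')
    blue=F[:,2]>F[:,0]+30
    m=(abs(L[:,1])<.035)&sel(L,.062,.074)&blue&(L[:,0]>.095)&(L[:,0]<.14); rect(L[m],n+' anvil')
    m=(abs(L[:,1])<.03)&sel(L,.057,.066)&(F[:,0]>150)&(F[:,0]>F[:,2]+90)&(L[:,0]>.02)&(L[:,0]<.06);rect(L[m],n+' pad')
    m=(abs(L[:,1])<.06)&sel(L,.013,.022)&(abs(F[:,0]-F[:,2])<40)&(F[:,0]>60)&(abs(L[:,0])<.14);rect(L[m],n+' board')
E
```

```text
[0.58940124 0.16516283 0.10851576] 0.035546393145218236 [ 1.05529704 -0.27196102 -0.60829305] 8.0
(array([0.0005, 0.0009, 0.0555]), np.float64(-0.1), np.float64(73.8))
wrist anvil 0
wrist pad 1700 c [33.  -0.5] s [39.8  7.9] a 90.0 zmed 62.1
wrist board 33928 c [34.  -0.6] s [ 90.3 167.2] a 89.9 zmed 18.1
scene anvil 312 c [116.2  -1. ] s [49.5 17.3] a 88.9 zmed 67.6
scene pad 0
scene board 2256 c [ 0.6 -0.3] s [261.7  89.5] a 0.1 zmed 17.3
side anvil 0
side pad 85 c [33.   6.9] s [25.5  8.6] a 88.5 zmed 61.8
side board 5479 c [0.4 0.2] s [ 91.4 261.3] a 89.7 zmed 18.0
```

View pics/wrist3.png

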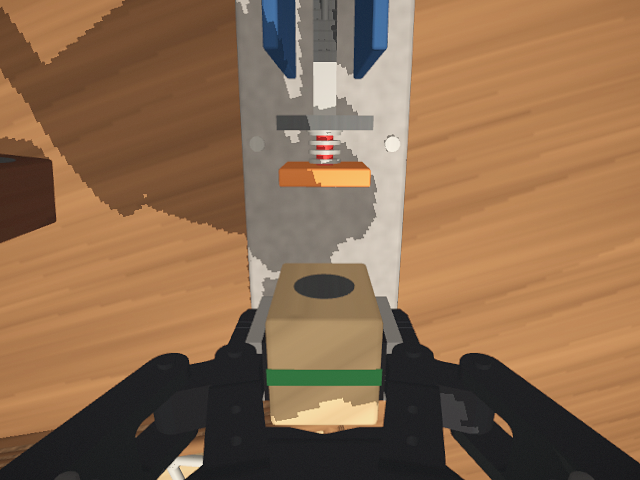

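In the tool's units: 0.05 m is 0.0833, 0.02 m is 0.0333.

Emit:
play_rows(
  commands=[
    {"translation": [0,0.0008,0.0333],"yaw": 0,"grip": -1},
    {"translation": [0,0.0008,0.0583],"yaw": 0,"grip": -1},
    {"translation": [0,0.0008,0.075],"yaw": 0,"grip": -1},
    {"translation": [0,0.0008,0.0833],"yaw": 0,"grip": -1},
    {"translation": [0,0.0008,0.0833],"yaw": 0,"grip": -1},
    {"translation": [0,0.0008,0.0833],"yaw": 0,"grip": -1},
  ],
)

```text
time: 8.75
tool_pos: [0.59, 0.167, 0.0585]
ee_rot: [0.0, 0.14, 0.99, 0.0]
force: [0.0, -1.0, -0.1]
opening: 0.0357
finger_force: 29.1
```

Run:
```python
from m import *
p,R,s=tool(); print(p,s['opening'],s['force'],s['time'])
print(rel(p,R,*T(.086,-.0002),.053,73.9))
L,F=clampcloud('wrist')
m=(abs(L[:,1])<.02)&sel(L,.066,.085)&(F[:,0]>90)&(L[:,0]>.06)&(L[:,0]<.108);P=L[m];print(len(P),np.median(P[:,2]))
```

```text
[0.589968   0.16697114 0.05852588] 0.035696799077132406 [ 0.02835974 -1.04928882 -0.13451776] 8.75
(array([ 0.0006, -0.0012,  0.0055]), np.float64(0.0), np.float64(73.9))
11949 0.07670344794580562
```

In the tool's units: 0.0065 m is 0.0108, -0.001 m is -0.0017.

Emit:
play_rows(
  commands=[
    {"translation": [0,-0.0017,0.0033],"yaw": 0,"grip": -1},
    {"translation": [0,-0.0017,0.0067],"yaw": 0,"grip": -1},
    {"translation": [0,-0.0017,0.01],"yaw": 0,"grip": -1},
    {"translation": [0,-0.0017,0.0108],"yaw": 0,"grip": -1},
    {"translation": [0,-0.0017,0.0108],"yaw": 0,"grip": -1},
    {"translation": [0,-0.0017,0.0108],"yaw": 0,"grip": -1},
  ],
)

```text
time: 9.4
tool_pos: [0.5894, 0.166, 0.0518]
ee_rot: [0.0, 0.14, 0.99, 0.0]
force: [0.0, -0.2, -1.5]
opening: 0.0358
finger_force: 29.1
```

Run:
```python
from m import *
p,R,s=tool(); print(p,s['opening'],s['force'],s['time'])
print(rel(p,R,*T(.086,-.0002),.053,73.9))
```

```text
[0.58944548 0.16596251 0.05178357] 0.03577992529446517 [ 0.01465303 -0.22992443 -1.50637306] 9.4
(array([ 0.0004, -0.0001, -0.0012]), np.float64(-0.0), np.float64(73.9))
```

Aligned and just at the bed. Release, rise, then measure the placed block from above.

In the tool's units: -0.08 m is -0.1333, -0.07 m is -0.1167.

Emit:
play_rows(
  commands=[
    {"translation": [0,0,0.0008],"yaw": 0,"grip": -0.1},
    {"translation": [0,0,0.0008],"yaw": 0,"grip": 0.2},
    {"translation": [0,0,0.0008],"yaw": 0,"grip": 1},
    {"translation": [0,0,0],"yaw": 0,"grip": 1},
    {"translation": [0,0,0],"yaw": 0,"grip": 1},
    {"translation": [0,0,-0.05],"yaw": 0,"grip": 1},
    {"translation": [0,0,-0.1167],"yaw": 0,"grip": 1},
    {"translation": [0,0,-0.1333],"yaw": 0,"grip": 1},
    {"translation": [0,0,-0.1333],"yaw": 0,"grip": 1},
    {"translation": [0,0,-0.1333],"yaw": 0,"grip": 1},
  ],
)

```text
time: 10.4
tool_pos: [0.5889, 0.1658, 0.131]
ee_rot: [-0.0, 0.14, 0.99, -0.0]
force: [-0.8, -1.0, 0.7]
opening: 0.0855
finger_force: 0.0
```

Run:
```python
from m import *
L,F=clampcloud('wrist','w4.png')
m=(abs(L[:,1])<.03)&sel(L,.066,.075)&(F[:,0]>80)&(F[:,2]<F[:,0]+20)&(L[:,0]>.05)&(L[:,0]<.1075);rect(L[m],'fresh clamp')
m=(abs(L[:,1])<.03)&sel(L,.057,.066)&(F[:,0]>150)&(F[:,0]>F[:,2]+90)&(L[:,0]>.02)&(L[:,0]<.06);rect(L[m],' pad')
p,R,s=tool(); print(p,s['time'],s['opening'])
print(rel(p,R,.4995,0,.033,66.5))
```

```text
fresh clamp 5096 c [86.2 -0.3] s [36.1 40.5] a 89.8 zmed 70.0
 pad 1322 c [32.9 -0.6] s [39.7  7.6] a 89.9 zmed 62.0
[0.58853193 0.16567402 0.1304704 ] 10.45 0.08503804457953913
(array([ 0.0394, -0.1838,  0.0977]), np.float64(7.4), np.float64(73.9))
```

In the tool's units: -0.184 m is -0.3067, 0.06 m is 0.1, 7.4 degrees is 0.0206.

Emit:
play_rows(
  commands=[
    {"translation": [0.0167,-0.075,0],"yaw": 0.0111,"grip": 1},
    {"translation": [0.0333,-0.15,0],"yaw": 0.0206,"grip": 1},
    {"translation": [0.05,-0.225,0],"yaw": 0.0206,"grip": 1},
    {"translation": [0.0617,-0.2833,0.0167],"yaw": 0.0206,"grip": 1},
    {"translation": [0.065,-0.3067,0.05],"yaw": 0.0206,"grip": 1},
    {"translation": [0.065,-0.3067,0.1],"yaw": 0.0206,"grip": 1},
    {"translation": [0.065,-0.3067,0.1417],"yaw": 0.0206,"grip": 1},
    {"translation": [0.065,-0.3067,0.1633],"yaw": 0.0206,"grip": 1},
    {"translation": [0.065,-0.3067,0.1633],"yaw": 0.0206,"grip": 1},
    {"translation": [0.065,-0.3067,0.1633],"yaw": 0.0206,"grip": 1},
    {"translation": [0.065,-0.3067,0.1633],"yaw": 0.0206,"grip": 1},
  ],
)

```text
time: 11.55
tool_pos: [0.5016, 0.0001, 0.0345]
ee_rot: [0.001, 0.204, 0.979, 0.0]
force: [-0.4, -0.0, -0.2]
opening: 0.0853
finger_force: 0.0
```

Emit:
play_rows(
  commands=[
    {"translation": [0,0,0],"yaw": 0,"grip": -1},
    {"translation": [0,0,0],"yaw": 0,"grip": -1},
    {"translation": [0,0,0],"yaw": 0,"grip": -1},
    {"translation": [0,0,0],"yaw": 0,"grip": -1},
    {"translation": [0,0,0],"yaw": 0,"grip": -1},
    {"translation": [0,0,-0.05],"yaw": 0,"grip": -1},
    {"translation": [0,0,-0.1],"yaw": 0,"grip": -1},
    {"translation": [0,0,-0.1167],"yaw": 0,"grip": -1},
    {"translation": [0,0,-0.1167],"yaw": 0,"grip": -1},
  ],
)

```text
time: 12.45
tool_pos: [0.5019, -0.0001, 0.1049]
ee_rot: [0.001, 0.204, 0.979, 0.0]
force: [0.5, -0.1, -2.0]
opening: 0.0357
finger_force: 28.7
```

Run:
```python
from m import *
p,R,s=tool(); print(p,s['opening'],s['force'],s['time'])
im=get_image('wrist');W=cloud(im).reshape(-1,3);F=im['frame'].reshape(-1,3).astype(int)
m=(np.hypot(W[:,0]-p[0],W[:,1]-p[1])<.015)&sel(W,p[2],p[2]+.04);P=W[m];print('top-tcp',np.median(P[:,2])-p[2],len(P))
print(rel(p,R,.4925,-.1525,p[2],81))
for n in ('scene','side'):
    im=get_image(n);W=cloud(im);
    if n=='scene':
        Wf=W.reshape(-1,3);q=(np.hypot(Wf[:,0]-.4925,Wf[:,1]+.1525)<.06)&sel(Wf,.0035,.0075);
        print(n,cv2.minEnclosingCircle(cv2.convexHull((Wf[q][:,:2]*1000).astype(np.float32))), q.sum())
```

```text
[ 5.01875400e-01 -5.58896450e-05  1.04946661e-01] 0.03565665092500611 [ 0.53598843 -0.05058747 -2.00778977] 12.45
top-tcp 0.017891254627970324 5963
(array([-0.0522, -0.1435, -0.    ]), np.float64(-14.5), np.float64(66.5))
scene ((492.165283203125, -153.82177734375), 45.83620834350586) 1612
```

In the tool's units: -0.144 m is -0.24, 0.06 m is 0.1, -14.5 degrees is -0.0403.

Emit:
play_rows(
  commands=[
    {"translation": [-0.0267,-0.0717,0],"yaw": -0.0208,"grip": -1},
    {"translation": [-0.0533,-0.1467,0],"yaw": -0.0403,"grip": -1},
    {"translation": [-0.0767,-0.2133,0],"yaw": -0.0403,"grip": -1},
    {"translation": [-0.0867,-0.24,0.0167],"yaw": -0.0403,"grip": -1},
    {"translation": [-0.0867,-0.24,0.05],"yaw": -0.0403,"grip": -1},
    {"translation": [-0.0867,-0.24,0.08],"yaw": -0.0403,"grip": -1},
    {"translation": [-0.0867,-0.24,0.0967],"yaw": -0.0403,"grip": -1},
    {"translation": [-0.0867,-0.24,0.1],"yaw": -0.0403,"grip": -1},
    {"translation": [-0.0867,-0.24,0.1],"yaw": -0.0403,"grip": -1},
    {"translation": [-0.0867,-0.24,0.1],"yaw": -0.0403,"grip": -1},
  ],
)

```text
time: 13.6
tool_pos: [0.4916, -0.1527, 0.0442]
ee_rot: [0.0, 0.078, 0.997, -0.0]
force: [0.3, -0.0, -1.5]
opening: 0.0358
finger_force: 28.8
```

In the tool's units: 0.0055 m is 0.0092, 0.005 m is 0.0083.

Emit:
play_rows(
  commands=[
    {"translation": [0,0,0.0033],"yaw": 0,"grip": -1},
    {"translation": [0,0,0.0067],"yaw": 0,"grip": -1},
    {"translation": [0,0,0.0083],"yaw": 0,"grip": -1},
    {"translation": [0,0,0.0092],"yaw": 0,"grip": -1},
    {"translation": [0,0,0.0092],"yaw": 0,"grip": -1},
  ],
)

```text
time: 14.1
tool_pos: [0.4914, -0.1528, 0.0392]
ee_rot: [0.0, 0.078, 0.997, -0.0]
force: [-3.7, 0.1, 12.0]
opening: 0.036
finger_force: 30.3
```

In the tool's units: -0.2 m is -0.3333, -0.16 m is -0.2667.

Emit:
play_rows(
  commands=[
    {"translation": [0,0,-0.0008],"yaw": 0,"grip": -0.1},
    {"translation": [0,0,-0.0008],"yaw": 0,"grip": 0.2},
    {"translation": [0,0,-0.0017],"yaw": 0,"grip": 1},
    {"translation": [0,0,-0.0017],"yaw": 0,"grip": 1},
    {"translation": [0,0,-0.0017],"yaw": 0,"grip": 1},
    {"translation": [0,0,-0.05],"yaw": 0,"grip": 1},
    {"translation": [0,0,-0.1167],"yaw": 0,"grip": 1},
    {"translation": [0,0,-0.1917],"yaw": 0,"grip": 1},
    {"translation": [0,0,-0.2667],"yaw": 0,"grip": 1},
    {"translation": [0,0,-0.3333],"yaw": 0,"grip": 1},
    {"translation": [0,0,-0.3333],"yaw": 0,"grip": 1},
  ],
)

```text
time: 15.2
tool_pos: [0.4941, -0.1538, 0.2438]
ee_rot: [0.005, 0.078, 0.997, -0.001]
force: [-0.8, 0.5, 0.2]
opening: 0.0854
finger_force: 0.0
```

Run:
```python
from m import *
p,R,s=tool(); print(p,s['opening'],s['force'],s['time'],s['q'])
im=get_image('wrist');W=cloud(im).reshape(-1,3);F=im['frame'].reshape(-1,3).astype(int)
m=(np.hypot(W[:,0]-.491,W[:,1]+.153)<.04)&sel(W,.05,.063);rect(W[m],'dry')
print(rel(p,R,*T(-.064,-.0003),.148,-16.1), T(-.064,-.0003))
```

```text
[ 0.49405805 -0.15375015  0.24378966] 0.08536499071953431 [-0.83657714  0.47660607  0.17101356] 15.2 [-3.04597407e-01  1.91150170e-01  1.87708210e+00 -5.75168651e-07
  1.06396326e+00 -1.71824299e+00]
dry 2086 c [ 489.5 -152.6] s [35.8 39. ] a 81.0 zmed 56.9
(array([0.1059, 0.3492, 0.0943]), np.float64(-82.9), np.float64(81.0)) (np.float64(0.44492693973792324), np.float64(0.2074599040651049))
```

In the tool's units: 0.349 m is 0.5817, 0.24 m is 0.4, 97.1 degrees is 0.2697.

Emit:
play_rows(
  commands=[
    {"translation": [0.02,0.0667,0],"yaw": 0.0236,"grip": 1},
    {"translation": [0.04,0.1333,0],"yaw": 0.0472,"grip": 1},
    {"translation": [0.06,0.2,0],"yaw": 0.0708,"grip": 1},
    {"translation": [0.08,0.2667,0],"yaw": 0.0944,"grip": 1},
    {"translation": [0.1,0.3333,0],"yaw": 0.1181,"grip": 1},
    {"translation": [0.12,0.4,0],"yaw": 0.1417,"grip": 1},
    {"translation": [0.14,0.4667,0],"yaw": 0.1653,"grip": 1},
    {"translation": [0.16,0.525,0],"yaw": 0.1889,"grip": 1},
    {"translation": [0.1733,0.5667,0],"yaw": 0.2125,"grip": 1},
    {"translation": [0.1767,0.5817,0],"yaw": 0.2361,"grip": 1},
    {"translation": [0.1767,0.5817,0],"yaw": 0.2597,"grip": 1},
    {"translation": [0.1767,0.5817,0],"yaw": 0.2697,"grip": 1},
  ],
)

```text
time: 16.45
tool_pos: [0.44, 0.2087, 0.2364]
ee_rot: [-0.0, 0.801, 0.599, -0.001]
force: [0.1, -0.8, 0.9]
opening: 0.0854
finger_force: 0.0
```

Emit:
play_rows(
  commands=[
    {"translation": [0,0,0],"yaw": 0,"grip": 1},
    {"translation": [0,0,0],"yaw": 0,"grip": 1},
    {"translation": [0,0,0],"yaw": 0,"grip": 1},
  ],
)

```text
time: 16.75
tool_pos: [0.4408, 0.2082, 0.2377]
ee_rot: [-0.0, 0.798, 0.603, -0.001]
force: [-0.4, -0.1, 0.7]
opening: 0.0852
finger_force: 0.0
```

Run:
```python
from m import *
p,R,s=tool(); print(p,s['opening'],s['force'],s['time'],np.round(s['q'],2),R.round(3))
print(rel(p,R,*T(-.064,-.0003),.148,-16.1))
L,F=clampcloud('wrist')
b=F.max(1)<80
m=(abs(L[:,1])<.03)&sel(L,.155,.172)&b&(L[:,0]<-.06)&(L[:,0]>-.095);rect(L[m],'handle')
m=(abs(L[:,1])<.03)&sel(L,.135,.16)&(F[:,0]>150)&(F[:,0]>F[:,2]+90);rect(L[m],'bar')
```

```text
[0.44083252 0.20819282 0.23765625] 0.08522679490711957 [-0.37910299 -0.05939278  0.67879131] 16.75 [ 0.44  0.16  1.94 -0.    1.05  0.72] [[ 0.274  0.962 -0.001]
 [ 0.962 -0.274 -0.   ]
 [-0.001 -0.001 -1.   ]]
(array([0.0005, 0.0042, 0.0897]), np.float64(0.2), np.float64(-15.9))
handle 1345 c [-74.7   0.7] s [11.9 33.3] a 0.2 zmed 165.6
bar 1588 c [-35.3  -0.3] s [40.9 13.8] a 89.3 zmed 151.1
```

In the tool's units: 0.09 m is 0.15, 0.0042 m is 0.007, 0.2 degrees is 0.0006.

Emit:
play_rows(
  commands=[
    {"translation": [0.0008,0.007,0],"yaw": 0.0006,"grip": 1},
    {"translation": [0.0008,0.007,0.05],"yaw": 0.0006,"grip": 1},
    {"translation": [0.0008,0.007,0.1],"yaw": 0.0006,"grip": 1},
    {"translation": [0.0008,0.007,0.1333],"yaw": 0.0006,"grip": 1},
    {"translation": [0.0008,0.007,0.15],"yaw": 0.0006,"grip": 1},
    {"translation": [0.0008,0.007,0.15],"yaw": 0.0006,"grip": 1},
    {"translation": [0.0008,0.007,0.15],"yaw": 0.0006,"grip": 1},
  ],
)

```text
time: 17.5
tool_pos: [0.4459, 0.2079, 0.1489]
ee_rot: [0.0, 0.8, 0.6, 0.0]
force: [-0.1, 1.0, 0.7]
opening: 0.0855
finger_force: 0.0
```

Emit:
play_rows(
  commands=[
    {"translation": [0,0,0],"yaw": 0,"grip": -1},
    {"translation": [0,0,0],"yaw": 0,"grip": -1},
    {"translation": [0,0,0],"yaw": 0,"grip": -1},
    {"translation": [0,0,0],"yaw": 0,"grip": -1},
    {"translation": [0,0,0],"yaw": 0,"grip": -1},
    {"translation": [0,0,0],"yaw": 0,"grip": -1},
  ],
  force=32,
)

```text
time: 18.1
tool_pos: [0.4454, 0.2098, 0.1514]
ee_rot: [-0.001, 0.8, 0.6, 0.002]
force: [-13.9, 7.7, 29.2]
opening: 0.0322
finger_force: 31.3
```

```bash
cat >> m.py <<'E'
def jaw(f=None,w='side'):
    p,R,s=tool(); print(p.round(4),'open',round(s['opening'],4),'ff',s['finger_force'],np.round(s['force'],1),s['time'])
    for n in ('side','scene','wrist'):
        L,F=clampcloud(n,f if n==w else None)
        o=(F[:,0]>120)&(F[:,0]>F[:,2]+70)&(F[:,0]>F[:,1]+45)
        rect(L[(abs(L[:,1])<.03)&sel(L,.057,.066)&o&(L[:,0]>.02)&(L[:,0]<.1)],n+' pad')
        g=(abs(F[:,0]-F[:,2])<30)&(abs(L[:,1])<.025)&sel(L,.05,.068)&(L[:,0]>.0)&(L[:,0]<.06)
        rect(L[g],n+' plate')
        rect(L[(abs(L[:,1])<.03)&sel(L,.066,.075)&(F[:,0]>80)&(F[:,2]<F[:,0]-10)&(L[:,0]>.05)&(L[:,0]<.1075)],n+' block')
E
python3 -c "
from m import *
jaw('side5.png')"
```

```text
[0.4454 0.2098 0.1514] open 0.0322 ff 31.309409737586975 [-13.9   7.7  29.2] 18.1
side pad 144 c [41.8  0. ] s [40.3  9. ] a 89.8 zmed 62.1
side plate 239 c [18.6  0.5] s [35.4 29.9] a 51.8 zmed 61.8
side block 552 c [86.3  0.4] s [41.6 36. ] a 0.2 zmed 70.3
scene pad 132 c [46.1 -6. ] s [27.1 48.2] a 34.8 zmed 60.7
scene plate 202 c [18.9 -0.6] s [36.1 27.3] a 54.7 zmed 60.1
scene block 418 c [86.8 -0.4] s [36.8 41.4] a 89.3 zmed 69.1
wrist pad 1029 c [41.  -0.5] s [39.8  8.5] a 89.8 zmed 61.8
wrist plate 1415 c [18.1 -0.5] s [34.  31.4] a 48.6 zmed 62.9
wrist block 3401 c [86.6 -0.1] s [36.5 42.3] a 89.3 zmed 70.0
```

In the tool's units: -0.004 m is -0.0067, -0.002 m is -0.0033.

Emit:
play_rows(
  commands=[
    {"translation": [0,0,0],"yaw": 0,"grip": 1},
    {"translation": [0,0,0],"yaw": 0,"grip": 1},
    {"translation": [0,0,0],"yaw": 0,"grip": 1},
    {"translation": [0,0,0],"yaw": 0,"grip": 1},
    {"translation": [0,0,0],"yaw": 0,"grip": 1},
    {"translation": [0,0,0],"yaw": 0,"grip": 1},
    {"translation": [0,0,0],"yaw": 0,"grip": -1},
    {"translation": [0,0,0],"yaw": 0,"grip": -1},
    {"translation": [0,0,-0.0033],"yaw": 0,"grip": -1},
    {"translation": [0,0,-0.0067],"yaw": 0,"grip": -1},
    {"translation": [0,0,-0.0067],"yaw": 0,"grip": -1},
    {"translation": [0,0,-0.0067],"yaw": 0,"grip": -1},
  ],
)

```text
time: 19.45
tool_pos: [0.445, 0.2092, 0.1534]
ee_rot: [-0.001, 0.8, 0.6, 0.001]
force: [-8.2, 7.5, 13.2]
opening: 0.0311
finger_force: 38.4
```

```bash
python3 -c "
from m import *
jaw('side6.png')"
```

```text
[0.445  0.2092 0.1534] open 0.0311 ff 38.36584031581879 [-8.2  7.5 13.2] 19.45
side pad 142 c [49.2 -0.7] s [ 8.8 39.8] a 0.8 zmed 62.1
side plate 251 c [24.4  1. ] s [32.8 35.8] a 44.8 zmed 61.2
side block 554 c [86.8  0.5] s [41.4 36.1] a 0.1 zmed 70.1
scene pad 125 c [58.6 -1.2] s [26.4 39.2] a 0.3 zmed 60.7
scene plate 192 c [17.3 -2.7] s [33.2 40.1] a 9.3 zmed 59.7
scene block 413 c [86.9 -0.3] s [40.2 36.5] a 0.4 zmed 69.1
wrist pad 1053 c [49.2 -0.5] s [40.1  9.2] a 89.2 zmed 61.8
wrist plate 1387 c [23.1 -0. ] s [36.4 36.5] a 45.7 zmed 62.3
wrist block 3406 c [86.5  0.2] s [41.9 36.2] a 0.1 zmed 69.9
```

In the tool's units: 0.003 m is 0.005, -0.001 m is -0.0017.

Emit:
play_rows(
  commands=[
    {"translation": [0,0,0.0017],"yaw": 0,"grip": 1},
    {"translation": [0,0,0.005],"yaw": 0,"grip": 1},
    {"translation": [0,0,0.005],"yaw": 0,"grip": 1},
    {"translation": [0,0,0.005],"yaw": 0,"grip": 1},
    {"translation": [0,0,0.005],"yaw": 0,"grip": 1},
    {"translation": [0,0,0.005],"yaw": 0,"grip": 1},
    {"translation": [0,0,0.005],"yaw": 0,"grip": -1},
    {"translation": [0,0,0.005],"yaw": 0,"grip": -1},
    {"translation": [0,0,0.0017],"yaw": 0,"grip": -1},
    {"translation": [0,0,-0.0017],"yaw": 0,"grip": -1},
    {"translation": [0,0,-0.0017],"yaw": 0,"grip": -1},
    {"translation": [0,0,-0.0017],"yaw": 0,"grip": -1},
  ],
)

```text
time: 20.8
tool_pos: [0.445, 0.2092, 0.1544]
ee_rot: [-0.001, 0.8, 0.6, 0.001]
force: [-9.5, 7.1, 14.6]
opening: 0.0312
finger_force: 38.3
```

In the tool's units: 0.004 m is 0.0067, 0.001 m is 0.0017.

Emit:
play_rows(
  commands=[
    {"translation": [0,0,0.0017],"yaw": 0,"grip": 1},
    {"translation": [0,0,0.0067],"yaw": 0,"grip": 1},
    {"translation": [0,0,0.0067],"yaw": 0,"grip": 1},
    {"translation": [0,0,0.0067],"yaw": 0,"grip": 1},
    {"translation": [0,0,0.0067],"yaw": 0,"grip": 1},
    {"translation": [0,0,0.0067],"yaw": 0,"grip": 1},
    {"translation": [0,0,0.0067],"yaw": 0,"grip": -1},
    {"translation": [0,0,0.0067],"yaw": 0,"grip": -1},
    {"translation": [0,0,0.0033],"yaw": 0,"grip": -1},
    {"translation": [0,0,0],"yaw": 0,"grip": -1},
    {"translation": [0,0,0],"yaw": 0,"grip": -1},
    {"translation": [0,0,0],"yaw": 0,"grip": -1},
  ],
)

```text
time: 22.0
tool_pos: [0.4451, 0.2092, 0.1545]
ee_rot: [-0.001, 0.8, 0.6, 0.001]
force: [-9.2, 7.2, 13.5]
opening: 0.0315
finger_force: 38.2
```

```bash
python3 -c "
from m import *
jaw('wrist7.png','wrist')"
```

```text
[0.4451 0.2092 0.1545] open 0.0315 ff 38.240148425102234 [-9.2  7.2 13.5] 22.0
side pad 135 c [65.1  0.1] s [39.3  9.2] a 89.6 zmed 62.0
side plate 293 c [31.9  4. ] s [37.7 55.7] a 67.2 zmed 58.7
side block 535 c [86.5 -0.2] s [36.5 41.7] a 89.3 zmed 70.2
scene pad 39 c [61.9 -0.8] s [10.9 41.1] a 15.6 zmed 61.4
scene plate 228 c [25.1 -1.9] s [45.6 40.9] a 3.9 zmed 59.0
scene block 398 c [87.9  0.1] s [37.1 39.2] a 90.0 zmed 69.0
wrist pad 1069 c [64.4 -0.2] s [ 9.7 39.3] a 0.9 zmed 61.7
wrist plate 1723 c [32.   3.5] s [39.4 57.2] a 67.9 zmed 59.2
wrist block 3318 c [87.5 -0. ] s [36.3 39.9] a 89.9 zmed 69.9
```

View pics/wrist7.png

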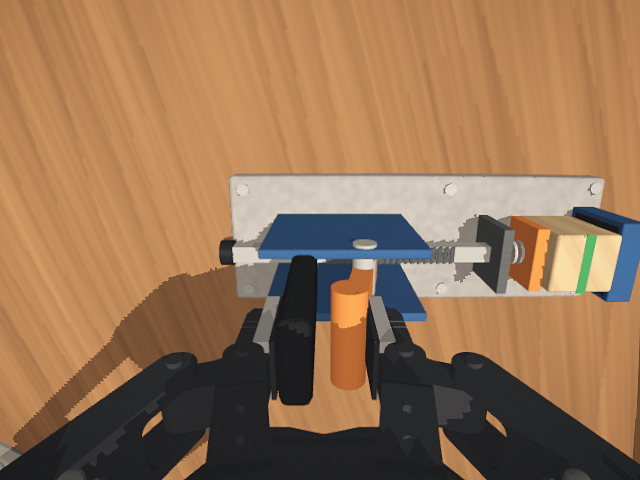

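The pads grip handle (300,330) and bar (348,335); the orange pad (530,255) just touches the pale block (585,255), which is at the fixed jaw. One more squeeze, held.

In the tool's units: 0.004 m is 0.0067, 0.002 m is 0.0033.

Emit:
play_rows(
  commands=[
    {"translation": [0,0,0.0017],"yaw": 0,"grip": 1},
    {"translation": [0,0,0.0067],"yaw": 0,"grip": 1},
    {"translation": [0,0,0.0067],"yaw": 0,"grip": 1},
    {"translation": [0,0,0.0067],"yaw": 0,"grip": 1},
    {"translation": [0,0,0.0067],"yaw": 0,"grip": 1},
    {"translation": [0,0,0.0067],"yaw": 0,"grip": 1},
    {"translation": [0,0,0.0067],"yaw": 0,"grip": -1},
    {"translation": [0,0,0.0067],"yaw": 0,"grip": -1},
    {"translation": [0,0,0.0033],"yaw": 0,"grip": -1},
    {"translation": [0,0,0],"yaw": 0,"grip": -1},
    {"translation": [0,0,0],"yaw": 0,"grip": -1},
    {"translation": [0,0,0],"yaw": 0,"grip": -1},
  ],
  force=34,
)

```text
time: 23.35
tool_pos: [0.445, 0.2092, 0.1545]
ee_rot: [-0.001, 0.8, 0.6, 0.001]
force: [-8.4, 8.4, 14.5]
opening: 0.0313
finger_force: 39.7
```

```bash
python3 -c "
from m import *
jaw('wrist8.png','wrist')"
```

```text
[0.445  0.2092 0.1545] open 0.0313 ff 39.67889070510864 [-8.4  8.4 14.5] 23.35
side pad 137 c [64.8 -0.4] s [ 8.8 39.9] a 0.4 zmed 62.1
side plate 291 c [27.  -0.2] s [53.9 39.7] a 0.0 zmed 56.5
side block 534 c [79.5 -0.1] s [36.1 55.9] a 90.0 zmed 70.1
scene pad 39 c [61.9 -1.1] s [10.3 41.4] a 17.2 zmed 60.9
scene plate 206 c [27.3 -0.9] s [54.5 41. ] a 0.1 zmed 58.9
scene block 401 c [88.3  0.5] s [38.1 39.3] a 87.8 zmed 68.9
wrist pad 1073 c [64.9 -0.1] s [39.2 11.1] a 87.9 zmed 61.7
wrist plate 1814 c [26.9 -0.7] s [52.8 40.4] a 0.1 zmed 59.3
wrist block 3317 c [87.7 -0.3] s [37.  39.8] a 89.3 zmed 69.9
```

View pics/wrist8.png

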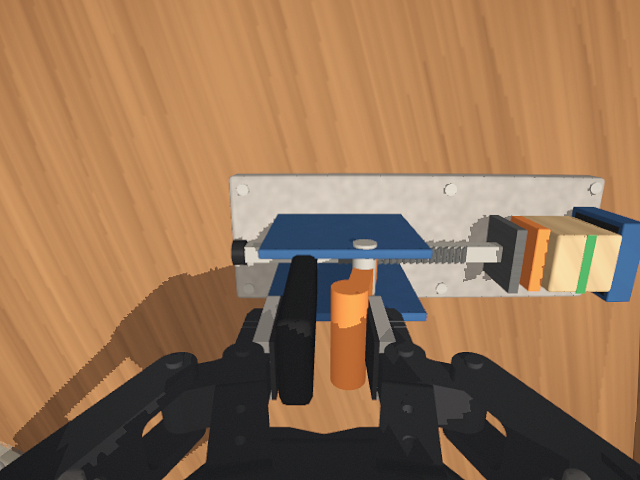

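Run:
```python
from m import *
d=np.load('/tmp/side0.npz')
def plate(L,F,lo,hi,t):
    m=(abs(L[:,1])<.028)&(abs(L[:,1])>.008)&sel(L,.056,.072)&(abs(F[:,0]-F[:,2])<25)&(F[:,0]<130)&(L[:,0]>lo)&(L[:,0]<hi)
    print(t,m.sum(),np.percentile(L[m,0],[2,25,50,75,98]).round(4))
W=d['W'];D=W[...,:2]-np.array([.5065,.19]);L=W.copy();L[...,0]=D@[c_,s_];L[...,1]=D@[-s_,c_]
plate(L.reshape(-1,3),d['F'].reshape(-1,3).astype(int),0,.03,'start side')
for n in('side','wrist'): plate(*clampcloud(n),.03,.062,n)
s=get_state();print(s['time'],s['opening'],s['finger_force'])
```

```text
start side 109 [0.0069 0.0077 0.009  0.0112 0.0134]
side 94 [0.0463 0.0477 0.0488 0.0505 0.0533]
wrist 623 [0.0464 0.0469 0.0479 0.0504 0.0527]
23.6 0.031171048683202907 39.61514353752136
```

The plate has moved 40 mm and the pad only 32 mm, so the spring is about 8 mm in out of 14. I'm still holding, so I'm handing in.

```bash
python3 -c "
from workcell import *
print(job_done())"
```

```text
the job is handed in; nothing more can be done
None
```

I handed the job in at about 24 s, well under the 67 s limit: the pale catcher stands square at the fixed jaw with the pad spring about 8 mm in of 14 mm, the dark one is upright on the coaster, and the trigger is still squeezed in the gripper.

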